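# Damp check on the pipe casing above the laundry

## Task

Check the pipe casing for damp. Take the damp meter out of its dock and first test it on the dock's round steel stud, holding the meter upright with its sprung tip pressed about half way in for a second; then set the tip down inside the ring drawn on the casing's sloping board, touching the board nowhere else, with the meter square to that board and the tip again pressed lightly, about half way in. Keep holding it steady there - the job ends with the meter in hand on the spot - and leave the other things on the shelf where they are.

Things in the scene. Friction and masses are not known exactly. Their poses are not given: they have to be found in the camera images.
- meter: the black damp meter, loose, about 0.14 kg, standing tip down in the dock. Handle: block 34 (x) x 26 (y, the sides to grip) x 120 mm; below it a round nose 16 mm thick, 30 mm long, and a sprung steel tip sticking out 20 mm, with a 10 mm ball end. Origin: centre of the handle's lower end (the shoulder resting on the dock); z up along the handle; the tip's end is 50 mm below the origin on the same axis
- meter_grip (a point): point on the meter's axis to grip it at, 70 mm above the shoulder and 50 mm below the handle's top, 120 mm from the end of the tip (tip out); axes as the meter's. At the start it is 130 mm above the shelf
- tip_end (a point): the very end of the ball on the meter's sprung tip; z runs up along the meter
- tip (a joint): how far the sprung tip is pressed into the nose, in m: 0 out, 0.010 fully in. The spring takes 1.6 N to start and 0.4 N more per mm: 3.6 N at half way (0.005), 5.6 N fully in
- dock: the meter's dock, a fixed grey block 130 (x) by 70 (y) by 60 mm high, origin under its centre. Its socket is a plain vertical hole, 20 mm wide, centred at x = -32 mm; the steel stud is at x = +35 mm
- stud (a point): centre of the flat top of the dock's round steel test stud, 26 mm across, 64 mm above the shelf; z up
- casing: fixed white timber pipe casing on the left of the shelf, 380 mm long (its x), 190 mm wide (its y), 47 mm high along its low side (-y, towards the middle of the shelf) and 152 mm along its high side (+y); its top is a flat board sloping at 30 degrees. Origin under its centre. A 43 mm pipe comes out of both ends
- spot (a point): centre of the dark ring drawn on the casing's sloping board, inside 24 mm across, outside 30 mm; on the board's surface, about 100 mm above the shelf. z points squarely out of the board (30 degrees from vertical), x along the casing, y up the slope
- bin_low: lower of two stacked white lidded bins, 180 x 250 x 86 mm, origin under its centre; stands at the back right, leave alone
- bin_top: upper of the two stacked white lidded bins, same size, standing on the lower one; leave alone
- caddy: open stainless steel clothespin caddy, 150 x 110 x 70 mm, with a hinged wire handle folded over; origin under its centre; leave alone
- dish: round glass dish with a cork bottom, 94 mm across, 36 mm high, origin under its centre; leave alone
- lint_cover: flat green silicone lint trap cover with a pull tab, 165 x 95 x 13 mm, origin under its centre; leave alone
- detergent: detergent bottle, 84 mm across, 215 mm high, origin under its centre; leave alone
- brush: wooden clothes brush, 165 x 50 x 34 mm, origin under its centre; leave alone

How it is judged (in metres and radians):
On the way, in this order (a step that is already met when the one before it is completed fails the run):
1. the meter is lifted clear of the dock (height (world z) of tip_end above 0.066 m and contact force between meter and dock below 0.05 N), for 0.1 s.
2. the tip is held on the dock's stud, meter upright within 10 degrees, tip pressed in 1.5 to 8.5 mm (distance between tip_end and stud below 0.012 m and angle between tip_end's own z axis and vertical below 0.175 rad and value of joint tip between 0.0015 and 0.0085 m and contact force between meter and dock above 1 N), for 0.6 s.
3. the tip is on the ringed spot, meter square to the board, lightly pressed (distance between tip_end and spot below 0.012 m and angle between the z axis of tip_end and the z axis of spot, either way round below 0.175 rad and value of joint tip between 0.0015 and 0.0085 m and contact force between meter and casing between 1 and 8 N), for 0.3 s.
At the end, for the whole second after the job is handed in: The gripper holds the meter steady (under 20 mm/s), clear of its dock: tip end within 12 mm of the ring's centre on the sloping board, meter square to the board within 10 degrees, tip pressed in 1.5 to 8.5 of its 10 mm, contact force 1 to 8 N (all of step 3 and contact force between the fingers and meter above 1 N and contact force between meter and dock below 0.05 N and linear speed of meter below 0.02 m/s); the arm keeps its last pose, push and grip.
It fails at once if the meter touches the casing anywhere but in or just round the ring (tip more than 20 mm from its centre) (contact force between meter and casing above 0.3 N and distance between tip_end and spot above 0.02 m).
It fails at once if the meter is pressed on the casing or the dock with more than 15 N (contact force between meter and casing above 15 N or (contact force between meter and dock above 15 N and height (world z) of tip_end above 0.055 m)).
It fails at once if a bystander is moved by more than 20 mm (distance of any of bin_low, bin_top, caddy, dish, lint_cover, detergent, brush from where it was at the start of the episode above 0.02 m).
It also fails if it takes over 42 s, if anything falls off the work surface, if the arm or the gripper's body presses on something with over 40 N, if the wrist force passes 120 N, or if a joint passes its speed limit or range.

## Robot

A 6-joint arm with a two-finger parallel gripper is mounted at the origin on the work surface. World frame = base frame: x ahead of the robot, y to its left, z up, the work surface at z = 0. Lengths are in m, angles in degrees, forces in N, time in s.
With the tool pointing down it reaches from about 0.35 to 0.775 m from the base axis. Payload 7.3 kg.
Tool frame: the origin (TCP) lies midway between the tips of the shut fingers; the grasp point (between the pads) lies 19 mm behind it; z points along the fingers, y is the line along which they close (so a half turn about z gives the same grasp; the last joint's range is limited). The gripper opens to 92 mm and grips with 3 to 60 N. Pads are 19 mm wide; open, the fingers measure 130 mm over their backs; the gripper's body (75 mm by 190 mm) begins 47 mm behind the grasp point.
Start: joints at [67.323, 19.595, 87.324, -0, 73.075, -8.365], TCP at [0.13, 0.509, 0.227] pointing down, gripper open.
Joint ranges: [-145.02, 145.02], [-44.19, 115.74], [2.07, 154.8], [-57.11, 237.11], [16.16, 152.29], [-177.93, 177.93]. Speed limits (degrees/s): [147.25, 147.25, 180, 180, 180, 180].

## Interface

Orientations are given as a 3x3 rotation matrix whose columns are the frame's x, y, z axes.
In Python, from cell import bot, optics gives the robot as it stands.
- The arm moves only by the shell command python3 -m pendant 'ROWS' [OPENING]. ROWS is JSON, one flat list of numbers, 4 for each row, row after row: the shift along the world's x, y, z in mm, then the turn about the world's z in degrees. A call has 1 to 12 rows; each row shifts and turns the commanded pose from where the row before left it; what a row does not reach is not made up. A row lasts 1/10 s, in which the tool goes at most 50 mm and 8.59 degrees, less where a joint would pass 70% of its speed; a pose out of reach is approached as far as the arm can. A call is refused whole if a number of a shift passes 50 or a number of a turn 8.59, either way. A call with a gripper value outside its range is refused whole. OPENING is the closure, from 0 (fully open) to 1 (shut), set as the call begins (- or left out, the last holds). The fingers move at their own pace and stop on an object; the grip force is fixed at half the most. Time passes only in rows, so rows that do not move let the fingers close. It gives the time, the measured TCP pose, the force, the opening and the grip force at its end, in the units of the state.
- bot.sense(): the state, without advancing time (a new reading comes with each control period).
- optics.get_image(name): name is "scene" or "top"; returns a dict with "frame" (384x512x3 uint8, red, green, blue), "fov_y" (degrees; the focal length in pixels is half the picture's height over the tangent of half this angle, whatever the lens; pixels are square), "cx", "cy" (the principal point, pixels), "rvec" (rotation vector, rad) and "tvec" (3), from world to camera coordinates, as OpenCV has them. Camera axes: x right, y down, z forward; pixel columns grow to the right and rows downward; lengths in m; the calibration is good to about 2 mm. A picture is of the moment at which its call begins. There is no depth.
- bot.sign_off(): hands the job in; it is judged then, once.
The state is a dict: "time_s": time; "joint_pos": joint angles; "joint_vel": joint speeds; "joint_torque": joint torques, N m; "ee_pos": TCP position; "tool_rot": TCP orientation; "wrist_force": force on the tool from outside, world axes, zero at the start; "torque": the same for the moment, N m; "gripper_width": finger opening in m; "grasp_force": force on a finger pad.
Only numpy, scipy, OpenCV 4.12 (cv2) and the standard library are available. Lean on these libraries where they do the work, as an engineer would, in place of code of your own. Each camera call takes 0.05 s, during which the arm holds its last target. There are 200 camera calls.

## Working session

There is one attempt and no reset: what is moved stays moved. The work goes in short steps, Python scripts to look and compute and a shell command to move; the robot and the scene stay as the last step left them, time stands still between calls to the robot, and variables do not carry over. Pictures are saved under pics/ and viewed, at most 10 in all, crops included, and the job is handed in when it is done.

```bash
mkdir -p pics; ls; cat > h.py <<'E'
import numpy as np, cv2
from cell import bot, optics
def cam(n):
    d=optics.get_image(n); f=d["frame"]; F=f.shape[0]/2/np.tan(np.radians(d["fov_y"])/2)
    R=cv2.Rodrigues(np.array(d["rvec"],float))[0]; t=np.array(d["tvec"],float).ravel()
    K=np.array([[F,0,d["cx"]],[0,F,d["cy"]],[0,0,1]])
    return f,K,R,t
def ray(c,uv):
    f,K,R,t=c; v=R.T@np.linalg.inv(K)@np.array([uv[0],uv[1],1.]); return -R.T@t,v/np.linalg.norm(v)
def onz(c,uv,z):
    o,v=ray(c,uv); return o+v*(z-o[2])/v[2]
def proj(c,p):
    f,K,R,t=c; q=K@(R@np.array(p,float)+t); return q[:2]/q[2]
def tri(c1,u1,c2,u2):
    P=[c[1]@np.c_[c[2],c[3]] for c in (c1,c2)]
    X=cv2.triangulatePoints(P[0],P[1],np.array(u1,float).reshape(2,1),np.array(u2,float).reshape(2,1)).ravel(); return X[:3]/X[3]
def save(c,name,box=None,k=1):
    im=c[0] if box is None else c[0][box[1]:box[3],box[0]:box[2]]
    cv2.imwrite("pics/"+name,cv2.resize(im[:,:,::-1],None,fx=k,fy=k,interpolation=cv2.INTER_CUBIC))
E
python3 - <<'E'
from h import *
np.set_printoptions(precision=3,suppress=True)
for n in("scene","top"):
    c=cam(n); save(c,n+"0.png",None,1.5); print(n,c[1][0,0],-c[2].T@c[3])
s=bot.sense(); print(s)
E
```

```text
pics
scene 413.36797249665597 [1.335 0.037 1.123]
top 380.84276198751274 [ 0.37  -0.176  1.481]
{'time_s': 0.1, 'joint_pos': array([67.323, 19.633, 87.371,  0.001, 73.076, -8.363]), 'joint_vel': array([ 0.071, -0.109, -0.152, -0.112,  0.07 , -0.007]), 'joint_torque': array([  0.002, -43.2  , -24.47 ,   0.072,   0.052,  -0.   ]), 'ee_pos': array([0.13 , 0.508, 0.226]), 'tool_rot': array([[-0.969,  0.247, -0.001],
       [ 0.247,  0.969, -0.001],
       [ 0.   , -0.001, -1.   ]]), 'wrist_force': array([-0.501, -0.079,  0.403]), 'torque': array([-0.003, -0.003,  0.046]), 'grasp_force': 0.0, 'gripper_width': 0.09189756078842345}
```

View pics/scene0.png

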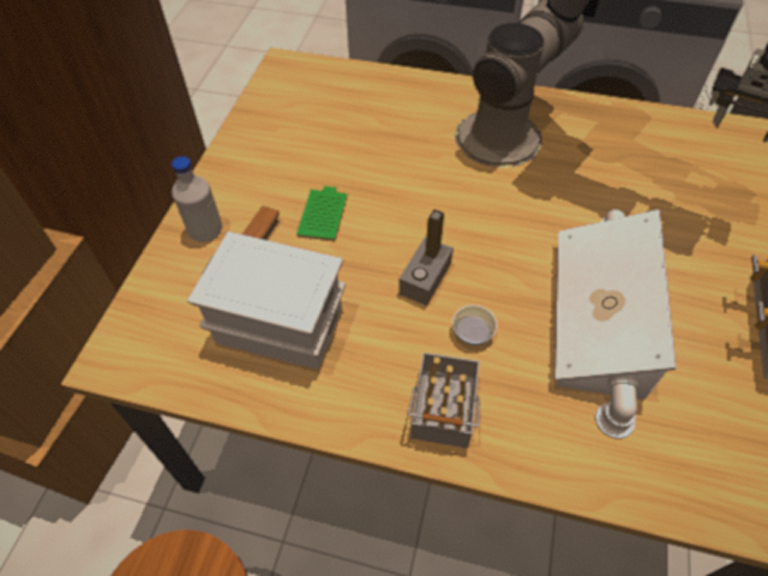

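View pics/top0.png

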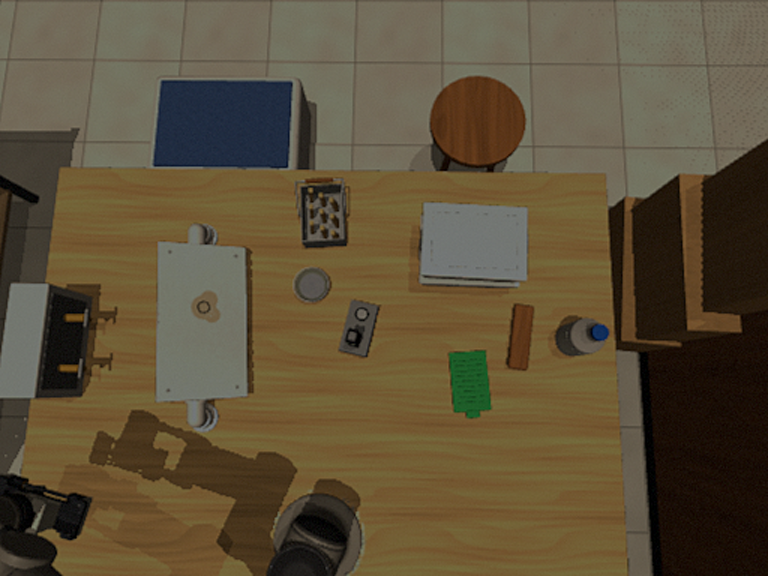

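```bash
python3 - <<'E'
from h import *
a=cam("top"); b=cam("scene")
A=cv2.resize(a[0][185:250,115:265],None,fx=5,fy=5,interpolation=cv2.INTER_CUBIC)[:300]
B=cv2.resize(b[0][130:230,260:430],None,fx=4.4,fy=4.4,interpolation=cv2.INTER_CUBIC)
cv2.imwrite("pics/c1.png",cv2.convertScaleAbs(A[:,:,::-1],alpha=1.8)); cv2.imwrite("pics/c2.png",cv2.convertScaleAbs(B[:,:,::-1],alpha=1.3))
E
```

```text
(no output)
```

View pics/c1.png

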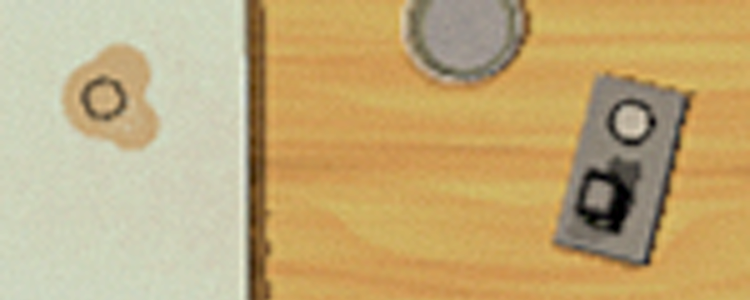

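View pics/c2.png

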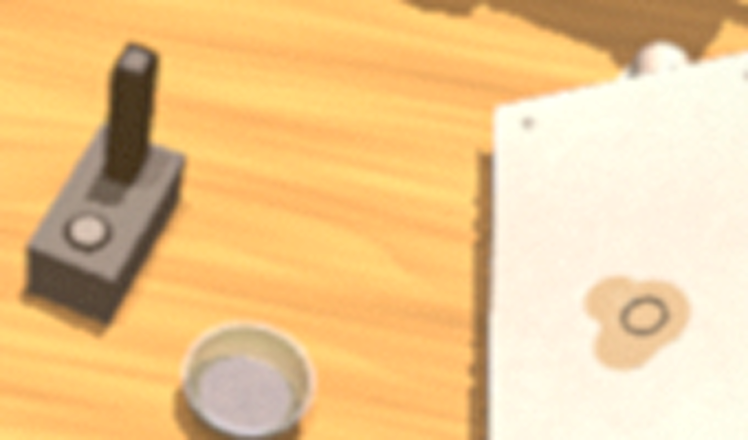

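```bash
python3 - <<'E'
from h import *
np.set_printoptions(precision=4,suppress=True)
a=cam("top"); b=cam("scene")
T=lambda u,v:(115+(u+.5)/5-.5,185+(v+.5)/5-.5); S=lambda u,v:(260+(u+.5)/4.4-.5,130+(v+.5)/4.4-.5)
for n,u,s in(("ring",(104,98),(645,315)),("stud",(632,121),(88,231)),("mtop",(600,195),(137,59))):
    X=tri(a,T(*u),b,S(*s)); z={"ring":.0995,"stud":.064,"mtop":.18}[n]
    print(n,X,"top@z",onz(a,T(*u),z),"scene@z",onz(b,S(*s),z),proj(a,X)-T(*u))
for p in((600,75),(690,93),(645,265),(555,243)): print("dockT",onz(a,T(*p),.06))
for p in((110,125),(185,157),(105,280),(30,245)): print("dockS",onz(b,S(*p),.06))
# casing low-edge corners, top view (full-res /1.5)
for p,z in(((247,247),.047),((247,397),.047),((157,241),.152),((157,401),.152)): print("cas",onz(a,(p[0]/1.5,p[1]/1.5),z))
for p,z in(((558,235),.047),((556,376),.047),((659,213),.152),((673,367),.152)): print("casS",onz(b,(p[0]/1.5,p[1]/1.5),z))
E
```

```text
ring [0.5534 0.2887 0.1004] top@z [0.5535 0.2884 0.0995] scene@z [0.5526 0.2894 0.0995] [-0.1695  0.0042]
stud [ 0.5466 -0.0966  0.0613] top@z [ 0.5465 -0.098   0.064 ] scene@z [ 0.5483 -0.0952  0.064 ] [-0.3357  0.0614]
mtop [ 0.4805 -0.0817  0.1799] top@z [ 0.4808 -0.0836  0.18  ] scene@z [ 0.4802 -0.0801  0.18  ] [-0.5647  0.0945]
dockT [ 0.5816 -0.0728  0.06  ]
dockT [ 0.5688 -0.141   0.06  ]
dockT [ 0.4397 -0.1099  0.06  ]
dockT [ 0.455  -0.0426  0.06  ]
dockS [ 0.4426 -0.1013  0.06  ]
dockS [ 0.4597 -0.0401  0.06  ]
dockS [ 0.5852 -0.0744  0.06  ]
dockS [ 0.568  -0.1337  0.06  ]
cas [0.7167 0.2034 0.047 ]
cas [0.3366 0.1807 0.047 ]
cas [0.7034 0.3938 0.152 ]
cas [0.3268 0.3605 0.152 ]
casS [0.3543 0.1827 0.047 ]
casS [0.7136 0.2111 0.047 ]
casS [0.3387 0.3666 0.152 ]
casS [0.7064 0.3898 0.152 ]
```

```bash
python3 -m pendant '[20,-25,0,0,20,-25,0,0,20,-25,0,0,20,-25,0,0,20,-25,0,0,20,-25,0,0,20,-25,0,0,20,-25,0,0,20,-25,0,0,20,-25,0,0,20,-25,0,0,20,-25,0,0.8]' 0 && python3 -m pendant '[9,-24,0,0,9,-24,0,0,9,-24,0,0,9,-24,0,0,9,-24,0,0,9,-24,0,0,9,-24,0,0,9,-24,0,0,9,-24,0,0,9,-24,0,0,9,-24,0,0,9,-24,0,0]'; python3 -m pendant '[0,0,0,0,0,0,0,0]'
```

```text
time_s: 1.5
ee_pos: [0.3704, 0.2076, 0.2269]
tool_rot: [[-0.972, 0.234, 0.0], [0.234, 0.972, 0.0], [-0.0, 0.0, -1.0]]
wrist_force: [0.1, 1.0, -0.4]
gripper_width: 0.0918
grasp_force: 0.0
time_s: 2.7
ee_pos: [0.478, -0.0803, 0.2267]
tool_rot: [[-0.972, 0.234, 0.0], [0.234, 0.972, 0.0], [-0.0, 0.0, -1.0]]
wrist_force: [-0.0, 0.3, 0.2]
gripper_width: 0.0916
grasp_force: 0.0
time_s: 2.9
ee_pos: [0.4776, -0.0794, 0.2265]
tool_rot: [[-0.972, 0.235, -0.001], [0.235, 0.972, 0.001], [0.001, 0.0, -1.0]]
wrist_force: [0.6, -1.2, -0.3]
gripper_width: 0.0918
grasp_force: 0.0
```

```bash
python3 -m pendant '[3,-3,0,0,0,0,-15,0,0,0,-15,0,0,0,-15,0,0,0,-15,0,0,0,-15,0,0,0,-15,0,0,0,-11,0,0,0,0,0,0,0,0,0]' && python3 - <<'E'
from h import *
a=cam("scene"); b=cam("top"); A=a[0][60:240,200:370]; B=b[0][165:265,165:335]
A=cv2.resize(A,(510,540));B=cv2.resize(B,(510,300))
cv2.imwrite("pics/g1.png",cv2.convertScaleAbs(np.vstack([A,np.zeros((0,510,3),np.uint8)])[:,:,::-1],alpha=1.4))
print(bot.sense()["ee_pos"])
E
```

```text
time_s: 3.9
ee_pos: [0.481, -0.082, 0.1261]
tool_rot: [[-0.972, 0.233, 0.0], [0.233, 0.972, 0.0], [-0.0, 0.0, -1.0]]
wrist_force: [0.4, -0.9, 0.7]
gripper_width: 0.0921
grasp_force: 0.0
[ 0.48126734 -0.08231161  0.12648551]
```

View pics/g1.png

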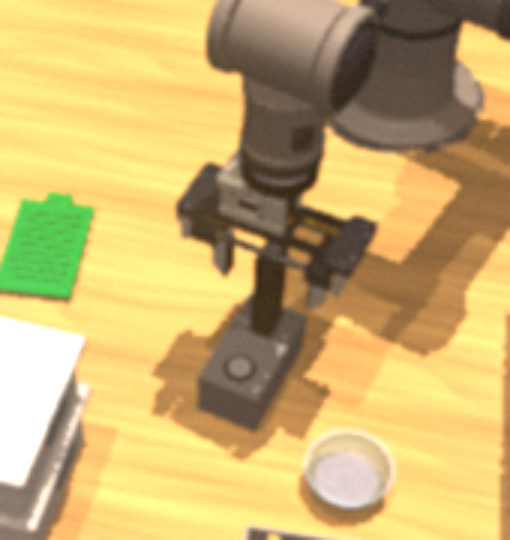

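The fingers straddle the meter (crop px ~(268,285)), nothing else is near. I'll close.

```bash
python3 -m pendant '[0,0,0,0,0,0,0,0,0,0,0,0,0,0,0,0,0,0,0,0,0,0,0,0,0,0,0,0,0,0,0,0]' 1
```

```text
time_s: 4.8
ee_pos: [0.4808, -0.0823, 0.1257]
tool_rot: [[-0.972, 0.234, -0.0], [0.234, 0.972, 0.0], [0.0, 0.0, -1.0]]
wrist_force: [-0.9, 0.3, 0.6]
gripper_width: 0.0327
grasp_force: 0.0
```

```bash
python3 -m pendant '[0,0,0,0,0,0,0,0,0,0,0,0]'
```

```text
time_s: 5.1
ee_pos: [0.4807, -0.0823, 0.1257]
tool_rot: [[-0.972, 0.234, -0.0], [0.234, 0.972, 0.0], [0.0, 0.0, -1.0]]
wrist_force: [-0.2, 0.2, 0.1]
gripper_width: 0.0257
grasp_force: 29.9
```

```bash
python3 -m pendant '[0,0,15,0,0,0,15,0,0,0,15,0,0,0,15,0,0,0,10,0,0,0,0,0,0,0,0,0,22,-5,0,0,22,-5,0,0,21,-5,0,0,0,0,0,0,0,0,0,0]' && python3 -m pendant '[0,0,-5,0,0,0,-5,0,0,0,-5,0,0,0,0,0]' && python3 - <<'E'
from h import *
a=cam("scene"); b=cam("top")
A=cv2.resize(a[0][110:210,240:340],(590,590),interpolation=cv2.INTER_CUBIC)
cv2.imwrite("pics/g2.png",cv2.convertScaleAbs(A[:,:,::-1],alpha=1.5))
print(bot.sense()["ee_pos"],bot.sense()["wrist_force"])
E
```

```text
time_s: 6.3
ee_pos: [0.5449, -0.097, 0.1944]
tool_rot: [[-0.972, 0.234, -0.003], [0.234, 0.972, 0.001], [0.003, 0.0, -1.0]]
wrist_force: [-1.0, -0.1, -1.6]
gripper_width: 0.026
grasp_force: 29.9
time_s: 6.7
ee_pos: [0.5451, -0.0971, 0.1799]
tool_rot: [[-0.972, 0.234, -0.001], [0.234, 0.972, 0.001], [0.001, 0.0, -1.0]]
wrist_force: [-0.8, -0.2, -2.3]
gripper_width: 0.0259
grasp_force: 29.9
[ 0.5455667  -0.09721967  0.18066824] [-0.15169161 -0.09691551 -1.46350042]
```

View pics/g2.png

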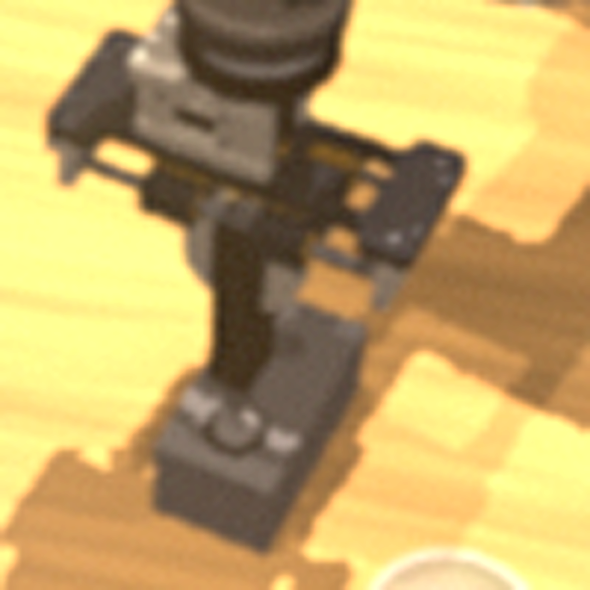

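The meter stands upright with its tip over the stud (crop px ~(237,425)). Next I press down.

```bash
python3 -m pendant '[0,0,-2,0,0,0,-2,0,0,0,-2,0,0,0,0,0,0,0,0,0]'
```

```text
time_s: 7.3
ee_pos: [0.546, -0.0973, 0.175]
tool_rot: [[-0.972, 0.234, 0.001], [0.234, 0.972, -0.0], [-0.001, 0.0, -1.0]]
wrist_force: [0.1, -0.4, 2.8]
gripper_width: 0.0257
grasp_force: 29.9
```

```bash
python3 -m pendant '[0,0,0,0,0,0,0,0,0,0,0,0,0,0,0,0,0,0,0,0,0,0,0,0,0,0,0,0,0,0,0,0,0,0,0,0,0,0,0,0]'; python3 -m pendant '[0,0,6,0,0,0,10,0,0,0,5,0,-22,5,0,0,-22,5,0,0,-21,5,0,0,0,0,0,0,0,0,0,0]'
```

```text
time_s: 8.3
ee_pos: [0.5459, -0.0973, 0.1748]
tool_rot: [[-0.972, 0.234, 0.0], [0.234, 0.972, -0.0], [-0.0, 0.0, -1.0]]
wrist_force: [1.3, 0.3, 2.0]
gripper_width: 0.0259
grasp_force: 29.9
time_s: 9.1
ee_pos: [0.4809, -0.0823, 0.1963]
tool_rot: [[-0.972, 0.234, 0.001], [0.234, 0.972, -0.0], [-0.001, 0.0, -1.0]]
wrist_force: [0.6, -0.6, -1.3]
gripper_width: 0.026
grasp_force: 29.9
```

```bash
python3 -m pendant '[0,0,-10,0,0,0,-10,0,0,0,-8,0,0,0,0,0,0,0,0,0]'; python3 -m pendant '[5,-1,0,0,5,-1,0,0,0,0,0,0]'; python3 -m pendant '[5,-1,0,0,5,-1.5,-1,0,0,0,0,0]'
```

```text
time_s: 9.6
ee_pos: [0.4807, -0.0823, 0.1673]
tool_rot: [[-0.972, 0.234, -0.001], [0.234, 0.972, 0.0], [0.001, 0.0, -1.0]]
wrist_force: [-0.6, -0.5, -1.9]
gripper_width: 0.0259
grasp_force: 29.9
time_s: 9.9
ee_pos: [0.4906, -0.0843, 0.1677]
tool_rot: [[-0.972, 0.233, -0.002], [0.233, 0.972, 0.0], [0.002, -0.0, -1.0]]
wrist_force: [-3.4, -0.2, 0.6]
gripper_width: 0.026
grasp_force: 30.0
time_s: 10.2
ee_pos: [0.5012, -0.0869, 0.1666]
tool_rot: [[-0.972, 0.234, 0.0], [0.234, 0.972, 0.0], [0.0, 0.0, -1.0]]
wrist_force: [-3.2, 1.0, 0.1]
gripper_width: 0.0258
grasp_force: 30.0
```

```bash
python3 -m pendant '[6.8,-1.6,-1.1,0,6.8,-1.7,-1.4,0,6.8,-1.6,-2,0,6.8,-1.7,-2.2,0,0,0,0,0]'; python3 -m pendant '[5.3,-1.3,-2.2,0,5.3,-1.3,-2.2,0,4.9,-1.2,-2.6,0,4.9,-1.2,-2.6,0,0,0,0,0,0,0,0,0]'; python3 - <<'E'
from h import *
a=cam("scene"); b=cam("top")
A=cv2.resize(a[0][110:210,240:340],(590,590),interpolation=cv2.INTER_CUBIC)
cv2.imwrite("pics/g3.png",cv2.convertScaleAbs(A[:,:,::-1],alpha=1.5))
E
```

```text
time_s: 10.7
ee_pos: [0.5292, -0.0937, 0.1597]
tool_rot: [[-0.972, 0.234, 0.001], [0.234, 0.972, -0.0], [-0.001, 0.0, -1.0]]
wrist_force: [-1.3, 0.6, -2.1]
gripper_width: 0.0257
grasp_force: 30.0
time_s: 11.3
ee_pos: [0.5489, -0.0985, 0.1502]
tool_rot: [[-0.972, 0.234, 0.001], [0.234, 0.972, -0.0], [-0.001, 0.0, -1.0]]
wrist_force: [-1.2, 0.3, -1.7]
gripper_width: 0.0257
grasp_force: 30.0
```

View pics/g3.png

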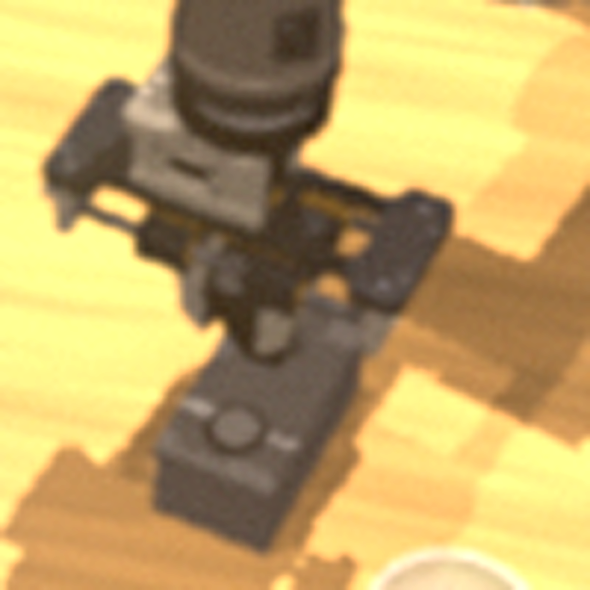

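```bash
python3 -m pendant '[5,-1.2,9,0,8,-2,14,0,8,-2,14,0,8,-2,15,0,0,0,24,0,0,0,24,0,0,0,0,0]'; python3 -m pendant '[-2,33,0,-8.05,-2,33,0,-8.05,-2,33,0,-8.05,-2,33,0,-8.05,-2,33,0,-8.05,-2,33,0,-8.05,-2,33,0,-8.05,-2,33,0,-8.05,-2,33,0,-8.1,0,0,0,0,0,0,0,0]'; python3 - <<'E'
from h import *
a=cam("scene"); b=cam("top"); np.savez("v.npz",a=a[0],b=b[0])
A=cv2.resize(a[0][110:230,330:450],(590,590),interpolation=cv2.INTER_CUBIC)
B=cv2.resize(b[0][150:270,90:210],(590,590),interpolation=cv2.INTER_CUBIC)
cv2.imwrite("pics/g4.png",cv2.convertScaleAbs(A[:,:,::-1],alpha=1.3));cv2.imwrite("pics/g5.png",cv2.convertScaleAbs(B[:,:,::-1],alpha=2))
E
```

```text
time_s: 12.1
ee_pos: [0.5797, -0.1064, 0.2549]
tool_rot: [[-0.972, 0.234, 0.009], [0.234, 0.972, -0.003], [-0.009, -0.001, -1.0]]
wrist_force: [0.7, 0.7, -0.5]
gripper_width: 0.0259
grasp_force: 30.0
time_s: 13.2
ee_pos: [0.5592, 0.1918, 0.2497]
tool_rot: [[-0.073, 0.997, -0.0], [0.997, 0.073, -0.001], [-0.001, -0.0, -1.0]]
wrist_force: [0.8, -1.0, -2.0]
gripper_width: 0.026
grasp_force: 30.0
```

View pics/g4.png

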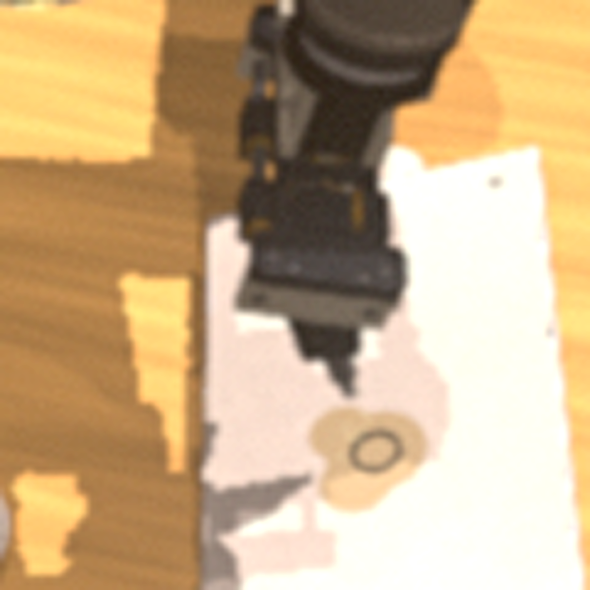

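View pics/g5.png

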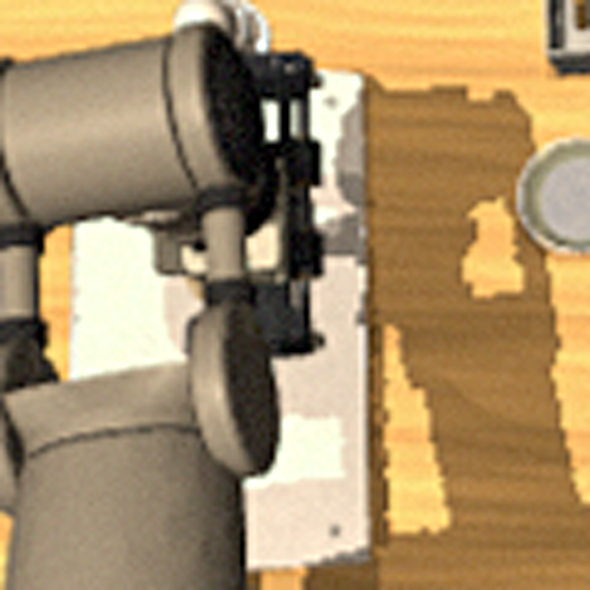

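```bash
python3 - <<'E'
from h import *
np.set_printoptions(precision=4,suppress=True)
c=cam("scene"); s=bot.sense(); g=s["ee_pos"]-.019*s["tool_rot"][:,2]; n=s["tool_rot"][:,1]; x=-s["tool_rot"][:,0]
print(s["ee_pos"],s["time_s"])
gray=c[0].mean(2)
for v in range(176,193):
    r=gray[v,380:420]; d=np.where(r<110)[0]+380
    w=np.clip(150-r,0,None); 
    if len(d):
        u=(w*np.arange(380,420)).sum()/w.sum()
        o,e=ray(c,(u,v)); p=o+e*((g-o)@n)/(e@n); q=p-g
        print(v,d[0],d[-1],round(u,2),int(r.min()),p,"lat,down mm",1e3*(q@x),-1e3*q[2],"tilt",np.degrees(np.arctan2(-(q@x),-q[2])),np.linalg.norm(q))
E
```

```text
[0.5596 0.1903 0.2502] 13.35
176 389 403 395.82 34 [0.5568 0.2309 0.2088] lat,down mm -40.767038629514296 60.370963753027915 tilt 34.03019657784453 0.07283152259428194
177 389 402 395.31 37 [0.5568 0.2308 0.2042] lat,down mm -40.57267986484136 64.96438810422939 tilt 31.986312994679093 0.07657797225163941
178 389 402 395.58 38 [0.5566 0.2326 0.2   ] lat,down mm -42.39420507082569 69.12744204992799 tilt 31.51979253120103 0.0810757868720419
179 390 402 395.82 39 [0.5565 0.2343 0.1958] lat,down mm -44.152604773276366 73.33016734904979 tilt 31.05243903513799 0.08557982259031942
180 390 402 395.89 36 [0.5564 0.2356 0.1915] lat,down mm -45.467248353330596 77.66086605272 tilt 30.34722106682327 0.08997422860486463
181 390 401 395.74 37 [0.5564 0.2364 0.187 ] lat,down mm -46.220715117305005 82.14867362800365 tilt 29.364156707448554 0.0942412077462733
182 391 400 395.68 46 [0.5563 0.2374 0.1825] lat,down mm -47.21621695084825 86.60862934006114 tilt 28.59778639133537 0.09862461034637057
183 395 400 396.78 53 [0.556  0.2414 0.1788] lat,down mm -51.24313031696138 90.3860805429913 tilt 29.550465261620246 0.10388171552917157
184 396 400 398.23 55 [0.5557 0.2463 0.1752] lat,down mm -56.219369861009135 93.9606425821356 tilt 30.89330330801604 0.1094739872849573
185 397 401 398.55 55 [0.5555 0.2484 0.1709] lat,down mm -58.24305772199055 98.2536562085507 tilt 30.658724463558414 0.11419710991731287
186 397 401 398.77 53 [0.5554 0.2501 0.1665] lat,down mm -60.01608071491964 102.63282670793444 tilt 30.317599862867844 0.1188696186408827
187 398 400 399.02 58 [0.5553 0.252  0.1621] lat,down mm -61.879004561662605 107.01779691920571 tilt 30.037028441599997 0.12359599789491918
188 398 400 399.43 75 [0.5551 0.2543 0.1578] lat,down mm -64.1952072518078 111.3209662814742 tilt 29.970660723383585 0.1284798421964674
189 399 400 399.79 84 [0.555  0.2565 0.1535] lat,down mm -66.37545341784349 115.68352944968724 tilt 29.84580445365792 0.1333476559084578
```

```bash
python3 -m pendant '[-0.3,6,-10,0,-0.3,7,-11.5,0,-0.3,7,-11.5,0,-0.3,6,-10.5,0,0,0,0,0,0,0,0,0]'; python3 - <<'E'
from h import *
np.set_printoptions(precision=4,suppress=True)
c=cam("scene"); s=bot.sense(); g=s["ee_pos"]-.019*s["tool_rot"][:,2]; x=-s["tool_rot"][:,0]
tip=g-x*.1347*np.sin(np.radians(30.1))-np.array([0,0,.1347*np.cos(np.radians(30.1))])
print(s["ee_pos"],tip,"px tip",proj(c,tip),"px spot",proj(c,(.5533,.2887,.1004)), "dist to spot mm",1e3*(np.array([.5533,.2887,.1004])-tip))
A=cv2.resize(c[0][165:225,375:435],(590,590),interpolation=cv2.INTER_CUBIC)
cv2.imwrite("pics/g6.png",A[:,:,::-1])
E
```

```text
time_s: 13.95
ee_pos: [0.5581, 0.2177, 0.2065]
tool_rot: [[-0.07, 0.998, -0.001], [0.998, 0.07, -0.0], [-0.0, -0.001, -1.0]]
wrist_force: [0.5, 0.1, -1.1]
gripper_width: 0.0259
grasp_force: 30.0
[0.5584 0.2175 0.2071] [0.5536 0.2849 0.1096] px tip [405.5855 199.2653] px spot [406.0242 201.1811] dist to spot mm [-0.3435  3.8135 -9.1747]
```

View pics/g6.png

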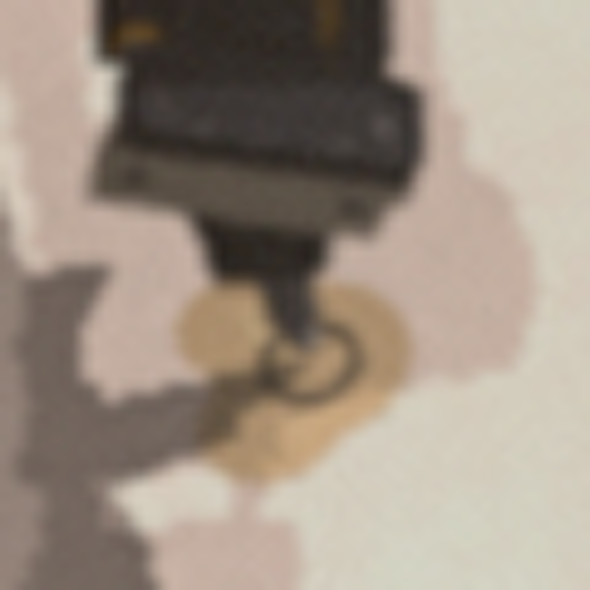

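The tip (crop px ~(303,345)) is just short of the ring centre (~(310,360)) and lined up with it. I advance along the meter's axis.

```bash
python3 -m pendant '[-0.1,1.5,-3,0,-0.1,1.5,-3,0,-0.1,1.5,-2.6,0,0,0,0,0,0,0,0,0]'; python3 -m pendant '[0,1,-1.7,0,0,1,-1.7,0,0,0,0,0,0,0,0,0]';python3 -m pendant '[0,0,0,0,0,0,0,0]'
```

```text
time_s: 14.5
ee_pos: [0.558, 0.2218, 0.1986]
tool_rot: [[-0.07, 0.998, 0.001], [0.998, 0.07, -0.0], [-0.0, 0.001, -1.0]]
wrist_force: [-0.5, -1.5, -0.0]
gripper_width: 0.026
grasp_force: 30.0
time_s: 14.9
ee_pos: [0.5579, 0.2238, 0.195]
tool_rot: [[-0.07, 0.998, 0.0], [0.998, 0.07, -0.0], [-0.0, 0.0, -1.0]]
wrist_force: [-0.5, -1.5, 1.6]
gripper_width: 0.0257
grasp_force: 30.0
time_s: 15.1
ee_pos: [0.5579, 0.2238, 0.195]
tool_rot: [[-0.069, 0.998, 0.0], [0.998, 0.069, -0.0], [-0.0, 0.0, -1.0]]
wrist_force: [0.4, -1.7, 2.2]
gripper_width: 0.0261
grasp_force: 30.0
```

```bash
for i in 1 2 3 4; do python3 -m pendant '[0,0,0,0]' | grep -E "wrist|ee_pos"; done; python3 - <<'E'
from h import *
c=cam("scene"); s=bot.sense(); g=s["ee_pos"]-.019*s["tool_rot"][:,2]; n=s["tool_rot"][:,1]; x=-s["tool_rot"][:,0]
gray=c[0].astype(float).mean(2)
for v in range(190,202,1):
    r=gray[v,392:415]; w=np.clip(85-r,0,None)
    if w.sum()>0:
        u=(w*np.arange(392,415)).sum()/w.sum(); o,e=ray(c,(u,v)); p=o+e*((g-o)@n)/(e@n); q=p-g
        print(v,round(u,1),int(r.min()),np.round(p,4),round(np.degrees(np.arctan2(-(q@x),-q[2])),1),round(np.linalg.norm(q),4))
E
```

```text
ee_pos: [0.5579, 0.2238, 0.195]
wrist_force: [-0.2, -2.6, -0.0]
ee_pos: [0.5579, 0.2238, 0.195]
wrist_force: [-0.2, -3.0, 1.3]
ee_pos: [0.5579, 0.2238, 0.195]
wrist_force: [0.6, -2.3, 0.6]
ee_pos: [0.5579, 0.2239, 0.1949]
wrist_force: [0.7, -2.9, 1.2]
190 402.0 49 [0.5552 0.2632 0.1511] 32.1 0.0742
191 401.5 42 [0.5552 0.2632 0.1462] 30.2 0.0784
192 402.2 33 [0.5549 0.2664 0.142 ] 30.6 0.0836
193 402.6 37 [0.5548 0.2686 0.1375] 30.4 0.0886
194 402.6 36 [0.5547 0.27   0.1328] 29.7 0.0934
195 402.4 42 [0.5546 0.2709 0.128 ] 28.7 0.098
196 403.9 50 [0.5543 0.2761 0.1242] 30.3 0.1039
197 404.4 54 [0.5541 0.2787 0.1198] 30.3 0.1091
198 405.0 54 [0.5539 0.2815 0.1153] 30.4 0.1143
199 404.8 58 [0.5538 0.2825 0.1104] 29.6 0.1191
200 405.1 60 [0.5537 0.2845 0.1056] 29.3 0.1242
201 405.5 68 [0.5535 0.2869 0.101 ] 29.2 0.1294
```

```bash
python3 -c "
from cell import bot
print(bot.sign_off())"
```

```text
the job is handed in; nothing more can be done
None
```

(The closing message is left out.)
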